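Set out the overlocker threads

TASK

The four threads for the overlocker were carried over stacked in the wooden dish. Take the stack apart from the top down and put each on the thread stand of its own size, smallest spool on the smallest stand up to the cone on the largest: over the plug and fully down on the felt, upright and let go before you fetch the next. Do not let any of them tip over.

Things in the scene. Friction and masses are not known exactly. Their poses are not given: they have to be found in the camera images.
- cone: Largest spool, at the bottom of the stack: a cone of undyed cotton thread on a cardboard core, open bore through it, narrow end up. 72 mm high, outside diameter 68 mm at the bottom and 53 mm at the top; bore 44 mm at the bottom, 29 mm at the top. About 0.16 kg. Origin: centre of its underside, z up its axis.
- tube: Straight cylinder of the same thread on a cardboard tube, standing on the cone. 52 mm high, 56 mm outside diameter, bore 34 mm. About 0.10 kg. Origin: centre of its underside, z up its axis.
- reel: White plastic reel of the same thread with a flange at each end, standing on the tube. 40 mm high, 44 mm outside diameter, bore 26 mm. About 0.06 kg. Origin: centre of its underside, z up its axis.
- bobbin: Small steel-flanged bobbin of the same thread, on top of the stack. 26 mm high, 32 mm outside diameter, bore 21 mm. About 0.025 kg. Origin: centre of its underside, z up its axis.
- dish: Shallow round wooden dish, 110 mm in diameter, rim 12 mm high, inner floor 6 mm above the counter; the stack of four spools stands in its middle (cone, tube, reel, bobbin, from the bottom up; total height 196 mm above the counter). It does not move. Origin: centre of its underside.
- cone_stand: The largest of four thread stands, for the cone: round grey base 96 mm wide with a flat steel guide tab at its edge, grey felt washer with its top 13 mm above the counter, upright black tapered plug in the middle, 36 mm thick at the felt, 46 mm high above it, rounded narrow tip. Fixed. Origin: centre of its underside, z up; a spool fully down has its origin 13 mm higher.
- tube_stand: The second largest of four thread stands, for the thread tube: round grey base 78 mm wide with a flat steel guide tab at its edge, grey felt washer with its top 13 mm above the counter, upright black tapered plug in the middle, 27.6 mm thick at the felt, 36 mm high above it, rounded narrow tip. Fixed. Origin: centre of its underside, z up; a spool fully down has its origin 13 mm higher.
- reel_stand: The third of four thread stands, for the flanged reel: round grey base 62 mm wide with a flat steel guide tab at its edge, grey felt washer with its top 13 mm above the counter, upright black tapered plug in the middle, 20 mm thick at the felt, 28 mm high above it, rounded narrow tip. Fixed. Origin: centre of its underside, z up; a spool fully down has its origin 13 mm higher.
- bobbin_stand: The smallest of four thread stands, for the steel bobbin: round grey base 48 mm wide with a flat steel guide tab at its edge, grey felt washer with its top 13 mm above the counter, upright black tapered plug in the middle, 15.6 mm thick at the felt, 21 mm high above it, rounded narrow tip. Fixed. Origin: centre of its underside, z up; a spool fully down has its origin 13 mm higher.

How it is judged:
By the outcome, as a careful person would: the job done as asked, in the order asked, and still so for the second after the job is handed in, with the robot touching nothing.
It also fails if it takes over 109 s, if anything falls off the work surface, if the arm or the gripper's body presses on something with over 40 N, if the wrist force passes 120 N, or if a joint passes its speed limit or range.

ROBOT

A 6-joint arm with a two-finger parallel gripper is mounted at the origin on a cart in front of the work surface, level with it; the furniture and walls round the work are solid. World frame = base frame: x ahead of the robot, y to its left, z up, the work surface at z = 0. Lengths are in m, angles in rad, forces in N, time in s.
With the tool pointing down it reaches from about 0.35 to 0.85 m from the base axis. Payload 8.1 kg.
Tool frame: the origin (TCP) lies between the finger pads; the fingertips stand 14 mm ahead of it and the grasp point (between the pads) lies 5 mm behind it (robot.tcp_to_tips is the z of the fingertips in the tool frame, in m); z points along the fingers, y is the line along which they close (so a half turn about z gives the same grasp; the last joint's range is limited). The gripper opens to 93 mm and grips with 3 to 60 N. Pads are 15 mm wide; open, the fingers measure 128 mm over their backs; the gripper's body (75 mm by 188 mm) begins 65 mm behind the grasp point.
Start: joints at [-1.395, 0.13, 1.488, -0, 1.523, -0.085], TCP at [0.155, -0.58, 0.233] pointing down, gripper open.
Joint ranges: [-2.96, 2.96], [-0.89, 2.26], [0.02, 2.5], [-1.34, 4.48], [0, 2.73], [-2.66, 2.66]. Speed limits (rad/s): [2.39, 2.39, 2.79, 3.14, 3.14, 3.14].

INTERFACE

Orientations are given as a rotation vector (axis times angle).
In Python, from plant import sensors, read_camera, robot gives the robot as it stands.
- The arm moves only by the tool run_rows, called after "Request:" by a JSON object that holds its "name" and its "arguments". Schema: {"type":"object","properties":{"offsets":{"type":"array","items":{"type":"number"},"minItems":5,"maxItems":100},"grip_n":{"type":"number"},"only":{"type":"string"},"quiet":{"type":"boolean"},"lines":{"type":"string"}},"required":["offsets"],"additionalProperties":false}. offsets is one flat list of numbers that holds 1 to 20 rows one after another, with no inner brackets; each row has 5 numbers: the finger opening in m, then dx, dy, dz in shares of the most that a row can go, 1 being 50 mm, then a turn about the tool's z in fractions of the full range, 1 being pi rad; each row shifts and turns the commanded pose from where the row before left it, along the tool's axes as they then stand; what a row does not reach is not made up. A row lasts 1/10 s, in which the tool goes at most 0.05 m and 0.15 rad, less where a joint would pass 70% of its speed; a pose out of reach is approached as far as the arm can. The fingers move at their own pace and stop on an object; grip_n is the grip in N (left out, the last holds). Time passes only in rows, so rows that do not move let the fingers close. The tool returns the time, the measured TCP pose, the force, the opening and the grip force at its end. only (a regular expression) keeps the lines of the reply that match it, lines (a string "A,B") keeps lines A to B, and quiet returns only ok. Shift and turn numbers lie between -1 and 1, and a call with a number outside is refused. Input that does not fit is refused with a message, and nothing moves.
- sensors.read_state(): the state, without advancing time (a new reading comes with each control period).
- read_camera(name): name is "scene" or "top" or "wrist"; returns a dict with "image" (400x640x3 uint8, red, green, blue), "depth" (400x640 float32, m along the optical axis (not along the pixel's ray), 0 where there is no reading), "fx", "fy", "cx", "cy" (pixels), "R" (3x3) and "t" (3): a world point X has camera coordinates R X + t. Camera axes: x right, y down, z forward; pixel columns grow to the right and rows downward; lengths in m; the calibration is good to about 2 mm. A picture is of the moment at which its call begins.
- robot.close_job(): hands the job in; it is judged then, once.
The state is a dict: "t": time; "q": joint angles; "dq": joint speeds; "joint_torque": joint torques, N m; "tool_pos": TCP position; "orientation": TCP orientation; "force": force on the tool from outside, world axes, zero at the start; "wrist_torque": the same for the moment, N m; "opening": finger opening in m; "gripper_force": force on a finger pad.
Only numpy, scipy, OpenCV 4.12 (cv2) and the standard library are available. Lean on these libraries where they do the work, as an engineer would, in place of code of your own. Each camera call takes 0.05 s, during which the arm holds its last target. There are 200 camera calls.

## Working session

There is one attempt and no reset: what is moved stays moved. The work goes in short steps, Python scripts to look and compute and a tool call to move; the robot and the scene stay as the last step left them, time stands still between calls to the robot, and variables do not carry over. Pictures are saved under pics/ and viewed, at most 18 in all, crops included, and the job is handed in when it is done.

```bash
mkdir -p pics; ls; python3 - <<'E'
from plant import sensors, read_camera, robot
import cv2, numpy as np
s=sensors.read_state(); print(s['t'],s['tool_pos'],s['orientation'],s['opening'],robot.tcp_to_tips)
for n in ['scene','top']:
    c=read_camera(n); np.savez(f'pics/{n}0.npz',**c); cv2.imwrite(f'pics/{n}0.png',c['image'][:,:,::-1])
    print(n,c['fx'],c['cx'],c['cy'],(-c['R'].T@c['t']).round(3),c['R'].round(3).tolist())
E
```

```text
pics
0.0 [ 0.15464489 -0.57915726  0.23156932] [-3.11305469e+00 -4.08259708e-01  1.16346244e-04] 0.09310016765266307 0.014
scene 449.41312517533174 328.01900171981254 196.83854153572082 [-0.173  0.466  0.822] [[-0.603, -0.798, 0.004], [-0.483, 0.361, -0.798], [0.635, -0.483, -0.603]]
top 408.49445356041537 315.4098503306073 194.2441564929004 [ 0.472 -0.076  1.148] [[-0.014, -1.0, 0.003], [-0.997, 0.013, -0.07], [0.07, -0.004, -0.998]]
```

View pics/scene0.png

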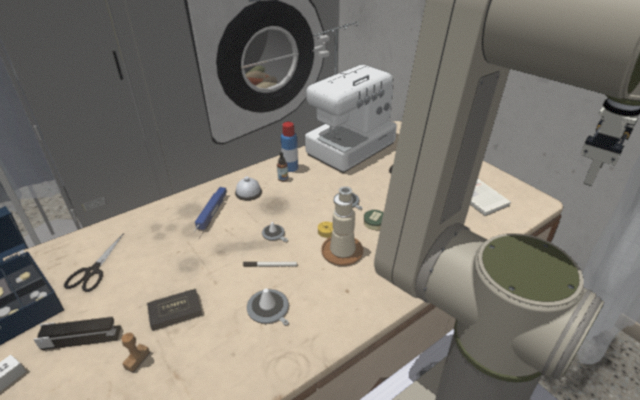

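View pics/top0.png

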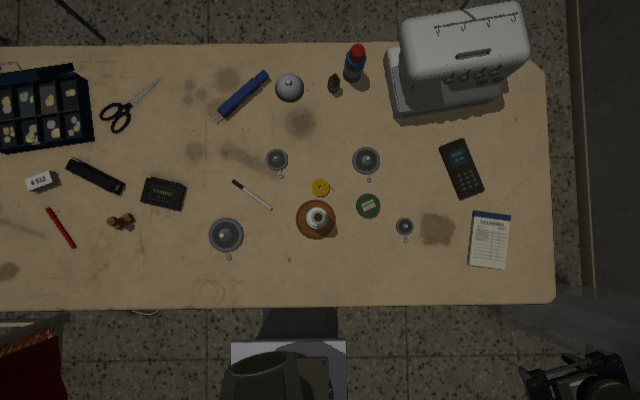

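The scene view shows the stack in the dish at about (343,225). In the top view the dish is at (316,219), with the cone stand at (226,236), reel stand at (277,160), tube stand at (366,161) and bobbin stand at (405,227).

```bash
cat > h.py <<'E'
import numpy as np, cv2
def ray(c,u,v,z):
    d=c['R'].T@np.array([(u-c['cx'])/c['fx'],(v-c['cy'])/c['fy'],1.]); o=-c['R'].T@c['t']
    return (o+d*(z-o[2])/d[2])
def cloud(c):
    v,u=np.mgrid[0:400,0:640]; d=c['depth']
    P=np.stack([(u-c['cx'])/c['fx']*d,(v-c['cy'])/c['fy']*d,d],-1)
    return (P-c['t'])@c['R']
E
python3 - <<'E'
import numpy as np,cv2
from h import *
c=dict(np.load('pics/top0.npz')); im=c['image']; P=cloud(c)
sat=cv2.cvtColor(im,cv2.COLOR_RGB2HSV)[:,:,1]
for n,(u,v),r in [('cone',(226,236),.048),('reel',(277,160),.031),('tube',(366,161),.039),('bob',(405,227),.024)]:
    w=28; m=np.zeros((400,640),np.uint8); sl=(slice(v-w,v+w),slice(u-w,u+w))
    s=sat[sl]; t,b=cv2.threshold(s,0,255,cv2.THRESH_BINARY_INV+cv2.THRESH_OTSU)
    k=11 if n!='bob' else 9
    b2=cv2.morphologyEx(cv2.morphologyEx(b,cv2.MORPH_CLOSE,np.ones((5,5))),cv2.MORPH_OPEN,cv2.getStructuringElement(cv2.MORPH_ELLIPSE,(k,k)))
    cs,_=cv2.findContours(b2,0,1); q=max(cs,key=cv2.contourArea); (x,y),a,_=cv2.fitEllipse(q)
    g=ray(c,x+u-w,y+v-w,.01)
    p=P[sl].reshape(-1,3); p=p[c['depth'][sl].ravel()>0]; near=p[np.hypot(*(p[:,:2]-g[:2]).T)<r]
    hi=near[near[:,2]>.022]
    print(n,t,(x+u-w,y+v-w),np.array(a)*.0028,g.round(4),'z med',np.median(near[:,2]).round(4),'plug',hi.mean(0).round(4),len(hi),near[:,2].max().round(4))
for n in ['top','scene']:
    c=dict(np.load(f'pics/{n}0.npz'));P=cloud(c)
    near=P[(c['depth']>0)&(np.hypot(P[:,:,0]-.41,P[:,:,1]+.077)<.08)]
    for a,b in [(.18,.21),(.15,.168),(.135,.145)]:
        h=near[(near[:,2]>a)&(near[:,2]<b)]; 
        if len(h): print(n,a,len(h),h.mean(0).round(4),h.min(0).round(4),h.max(0).round(4))
crops=[cv2.resize(dict(np.load('pics/top0.npz'))['image'][v-25:v+25,u-25:u+25,::-1],(250,250),interpolation=cv2.INTER_CUBIC) for u,v in [(226,236),(366,161),(277,160),(405,227),(316,219)]]
crops.append(crops[0]*0); cv2.imwrite('pics/crops.png',np.vstack([np.hstack(crops[:3]),np.hstack(crops[3:])]))
E
```

```text
cone 52.0 (225.43734741210938, 234.6068286895752) [0.09330928 0.09447631] [0.4433 0.1707 0.01  ] z med 0.0119 plug [0.4434 0.167  0.0401] 113 0.0618
reel 50.0 (276.19511795043945, 159.20918464660645) [0.05758972 0.05825231] [0.6523 0.0286 0.01  ] z med 0.0118 plug [0.6506 0.0273 0.0313] 29 0.0435
tube 53.0 (365.7765655517578, 160.14074325561523) [0.07313238 0.07481388] [ 0.6463 -0.2232  0.01  ] z med 0.0122 plug [ 0.6438 -0.2215  0.0358] 57 0.0509
bob 55.0 (404.14501190185547, 225.85116577148438) [0.04459139 0.0459359 ] [ 0.4607 -0.3257  0.01  ] z med 0.0116 plug [ 0.4608 -0.3255  0.0285] 15 0.0332
top 0.18 44 [ 0.4784 -0.084   0.1962] [ 0.4718 -0.0988  0.1933] [ 0.4884 -0.0686  0.2013]
top 0.15 8 [ 0.4743 -0.0871  0.1671] [ 0.4672 -0.1019  0.166 ] [ 0.4862 -0.0706  0.1678]
scene 0.18 89 [ 0.4772 -0.0831  0.1894] [ 0.4687 -0.1013  0.1801] [ 0.4892 -0.072   0.1964]
scene 0.15 102 [ 0.4735 -0.0755  0.1593] [ 0.4643 -0.1054  0.15  ] [ 0.4889 -0.0617  0.1679]
scene 0.135 51 [ 0.4728 -0.0756  0.14  ] [ 0.465  -0.0985  0.1352] [ 0.4877 -0.0626  0.1449]
```

View pics/crops.png

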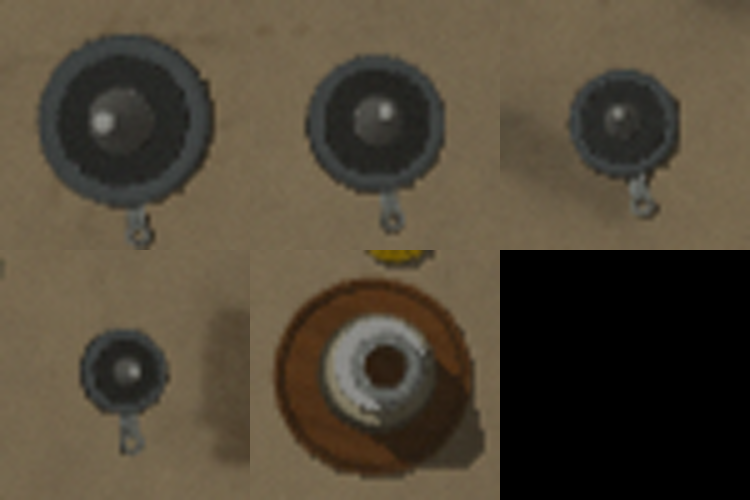

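The crop shows all four stands with their tabs pointing to -x. The stack's top bore is at about pixel (318,217) of the top view. I'll square the yaw and move above the stack.

The manual's scale: shifts go in shares of 50 mm and turns go in shares of pi rad. Converting my numbers, -0.038 m is -0.76, 0.025 m is 0.5, 0.131 rad / 3.1416 = 0.0417.

Request:
{"name": "run_rows", "arguments": {"offsets": [0.093,0,0,-0.4,0.0414,0.093,0,0,-0.4,0.0417,0.093,0.5,-0.76,0,0,0.093,0.5,-0.76,0,0,0.093,0.5,-0.76,0,0,0.093,0.5,-0.76,0,0,0.093,0.5,-0.76,0,0,0.093,0.5,-0.76,0,0,0.093,0.5,-0.76,0,0,0.093,0.5,-0.76,0,0,0.093,0.5,-0.76,0,0,0.093,0.5,-0.76,0,0,0.093,0.5,-0.76,0,0,0.093,0.5,-0.76,0,0,0.093,0.5,-0.76,0,0,0.093,0,0,0,0], "grip_n": 10}}

```text
t: 1.7
tool_pos: [0.4814, -0.0812, 0.272]
orientation: [-3.14, -0.008, 0.0]
force: [-0.8, 0.6, 0.0]
opening: 0.093
gripper_force: 0.0
```

```bash
python3 - <<'E'
from plant import sensors, read_camera
import cv2, numpy as np
s=sensors.read_state(); print(s['tool_pos'],s['orientation'])
c=read_camera('wrist'); np.savez('pics/w1.npz',**c); cv2.imwrite('pics/w1.png',c['image'][:,:,::-1])
print((-c['R'].T@c['t']).round(3),c['R'].round(3).tolist(),c['fx'],c['cx'],c['cy'])
E
```

```text
[ 0.4814031  -0.08119798  0.272008  ] [-3.13961529e+00 -8.30746250e-03  4.51637464e-04]
[ 0.563 -0.08   0.424] [[0.005, -1.0, -0.002], [-0.956, -0.006, 0.294], [-0.294, 0.0, -0.956]] 307.44636426421744 325.8866738666866 203.01550026387656
```

View pics/w1.png

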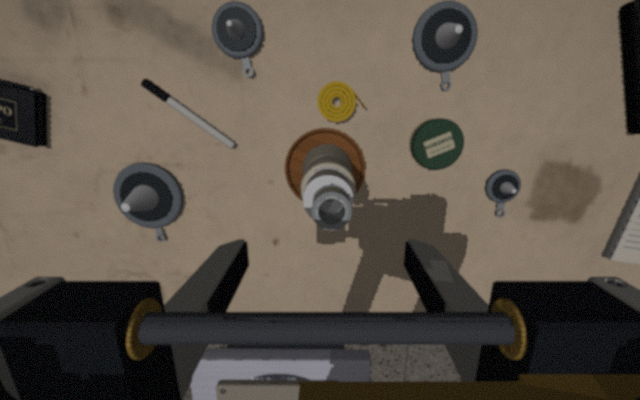

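The wrist view shows the bobbin's bore at about (331,209), slightly right of the finger midline, and all four stands. I'll compute positions from it as a cross-check.

```bash
python3 - <<'E'
import numpy as np
from h import *
c=dict(np.load('pics/w1.npz')); P=cloud(c); ok=c['depth']>0
print('bob',ray(c,331.5,209,.196)); 
near=P[ok&(np.hypot(P[:,:,0]-.48,P[:,:,1]+.084)<.025)]
for a,b in [(.19,.202),(.172,.188),(.162,.169),(.135,.16)]:
    h=near[(near[:,2]>a)&(near[:,2]<b)]
    print(a,len(h),((h.min(0)+h.max(0))/2).round(4),(h.max(0)-h.min(0)).round(4))
sat=cv2.cvtColor(c['image'],cv2.COLOR_RGB2HSV)[:,:,1]
for n,(u,v) in dict(cone=(148,195),reel=(237,30),tube=(445,36),bob=(503,187)).items():
    w=36; x0,y0=u-w,max(0,v-w); s=sat[y0:v+w,x0:u+w]; t,b=cv2.threshold(s,0,255,9)
    b=cv2.morphologyEx(cv2.morphologyEx(b,3,np.ones((5,5))),2,cv2.getStructuringElement(2,(13,13)))
    cs,_=cv2.findContours(b,0,1); q=max(cs,key=cv2.contourArea); e=cv2.fitEllipse(q); x,y=e[0][0]+x0,e[0][1]+y0
    print(n,t,(round(x),round(y)),e[1],ray(c,x,y,.01).round(4))
E
```

```text
bob [ 0.48790782 -0.08472812  0.196     ]
0.19 804 [ 0.4857 -0.0843  0.1941] [0.0321 0.0314 0.0081]
0.172 338 [ 0.4889 -0.0821  0.18  ] [0.0283 0.0341 0.016 ]
0.162 49 [ 0.4881 -0.0815  0.1655] [0.0283 0.0406 0.007 ]
0.135 160 [ 0.4874 -0.0874  0.1476] [0.0272 0.0268 0.0244]
cone 38.0 (148, 195) (61.25534439086914, 73.91297912597656) [0.4456 0.1692 0.01  ]
reel 38.0 (237, 30) (49.24217987060547, 59.70919418334961) [0.6529 0.0277 0.01  ]
tube 37.0 (445, 36) (61.8835334777832, 73.55778503417969) [ 0.6475 -0.2226  0.01  ]
bob 38.0 (503, 186) (31.15432357788086, 36.176673889160156) [ 0.4618 -0.325   0.01  ]
```

To row units: 0.03 m is 0.6, 0.025 m is 0.5.

Request:
{"name": "run_rows", "arguments": {"offsets": [0.093,0.08,0.066,0.2,0,0.07,0,0,0.6,0,0.06,0,0,0.5,0,0.05,0,0,0.4,0,0.045,0,0,0,0,0.04,0,0,0,0,0.028,0,0,0,0,0.028,0,0,0,0,0.028,0,0,0,0,0.028,0,0,0,0], "grip_n": 10}}

```text
t: 2.75
tool_pos: [0.4844, -0.0893, 0.1886]
orientation: [3.141, -0.0, 0.002]
force: [-1.0, 0.2, 3.0]
opening: 0.0312
gripper_force: 10.0
```

To row units: -0.03 m is -0.6, -0.02 m is -0.4.

Request:
{"name": "run_rows", "arguments": {"offsets": [0.028,0,0,-0.2,0,0.028,0,0,-0.4,0,0.028,0,0,-0.6,0,0.028,0,0,-0.6,0,0.028,0,0,0,0,0.028,0,0,0,0]}}

```text
t: 3.35
tool_pos: [0.4844, -0.0892, 0.2788]
orientation: [3.141, -0.0, 0.003]
force: [-0.7, -0.2, -0.9]
opening: 0.0305
gripper_force: 10.0
```

```bash
python3 - <<'E'
from plant import sensors, read_camera
import cv2, numpy as np
s=sensors.read_state(); print(s['tool_pos'],s['orientation'],s['force'])
a=[]
for n in ['wrist','scene']:
    c=read_camera(n); np.savez(f'pics/{n}2.npz',**c); a.append(c['image'][80:380,160:560,::-1])
cv2.imwrite('pics/v2.png',np.hstack(a))
E
```

```text
[ 0.48435637 -0.08915781  0.27884695] [ 3.14095138e+00 -1.32502925e-05  3.30236427e-03] [-0.67563066 -0.16242827 -0.93972363]
```

View pics/v2.png

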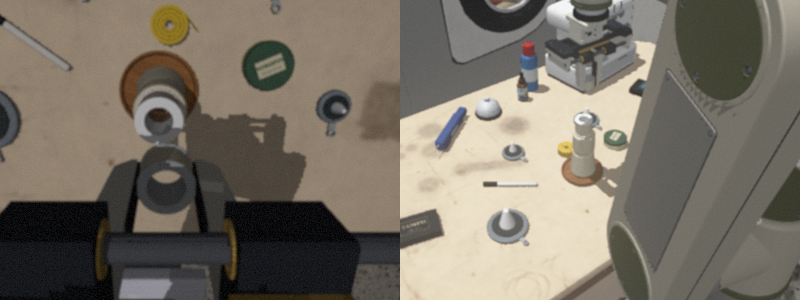

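The bobbin is held upright, its top at full wrist pixel (325,267), and the reel's bore is at (320,196). The stack still stands.

```bash
python3 - <<'E'
import numpy as np
from h import *
c=dict(np.load('pics/wrist2.npz')); P=cloud(c); ok=c['depth']>0
near=P[ok&(np.hypot(P[:,:,0]-.485,P[:,:,1]+.085)<.05)]
h=near[near[:,2]>.26]; print('held z',np.percentile(h[:,2],[5,50,90,99]))
print('held',ray(c,325,267,.2875),'reel',ray(c,320,196,.170))
h=near[(near[:,2]>.164)&(near[:,2]<.175)]; print(len(h),((h.min(0)+h.max(0))/2).round(4),(h.max(0)-h.min(0)).round(4))
E
```

```text
held z [0.28157246 0.37072265 0.37702423 0.37966644]
held [ 0.48681857 -0.08802484  0.2875    ] reel [ 0.49232565 -0.08337715  0.17      ]
1270 [ 0.4877 -0.0816  0.1682] [0.0434 0.0428 0.0081]
```

To row units: 0.0472 m is 0.944, 0.045 m is 0.9.

Request:
{"name": "run_rows", "arguments": {"offsets": [0.028,-0.1,0.944,0,0,0.028,-0.1,0.944,0,0,0.028,-0.1,0.944,0,0,0.028,-0.1,0.944,0.4,0,0.028,-0.1,0.944,0.8,0,0.028,0,0,0.9,0,0.028,0,0,0.9,0,0.028,0,0,0.8,0,0.028,0,0,0.48,0,0.028,0,0,0,0,0.028,0,0,0,0,0.028,0,0,0,0]}}

```text
t: 4.65
tool_pos: [0.4609, -0.3152, 0.0738]
orientation: [3.14, -0.0, 0.003]
force: [0.5, 0.1, -0.9]
opening: 0.0307
gripper_force: 10.0
```

```bash
python3 - <<'E'
from plant import sensors, read_camera
import cv2, numpy as np
s=sensors.read_state(); print(s['tool_pos'],s['orientation'],s['force'])
a=[]
for n in ['wrist','top']:
    c=read_camera(n); np.savez(f'pics/{n}3.npz',**c); a.append(c['image'][150:350,200:460,::-1] if n=='wrist' else cv2.resize(c['image'][190:260,360:451,::-1],(260,200)))
cv2.imwrite('pics/v3.png',np.hstack(a))
E
```

```text
[ 0.46089763 -0.31523698  0.07384719] [ 3.13999660e+00 -1.91778556e-04  3.11852577e-03] [ 0.46067039  0.07415032 -0.9144068 ]
```

View pics/v3.png

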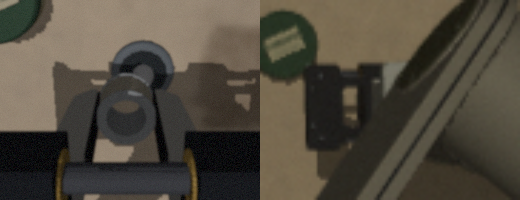

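The bobbin (wrist crop 125,118) sits left of the stand (143,67), so it is about 10 mm short in -y. I'll measure from this closer view.

```bash
python3 - <<'E'
import numpy as np
from h import *
c=dict(np.load('pics/wrist3.npz'))
print('held',ray(c,325,268,.0738+.0085),'base',ray(c,343,217,.011))
P=cloud(c); b=P[(np.hypot(P[:,:,0]-.461,P[:,:,1]+.325)<.05)&(P[:,:,2]>.008)&(P[:,:,2]<.0145)]
print(len(b),b.min(0),b.max(0))
im=c['image'][170:300,260:400,::-1]; cv2.imwrite('pics/v3b.png',cv2.resize(im,(700,650),interpolation=2))
E
```

```text
held [ 0.46266568 -0.31411903  0.0823    ] base [ 0.46557929 -0.32741674  0.011     ]
1755 [ 0.44618867 -0.35031801  0.00800183] [ 0.48426441 -0.30341844  0.01449605]
```

View pics/v3b.png

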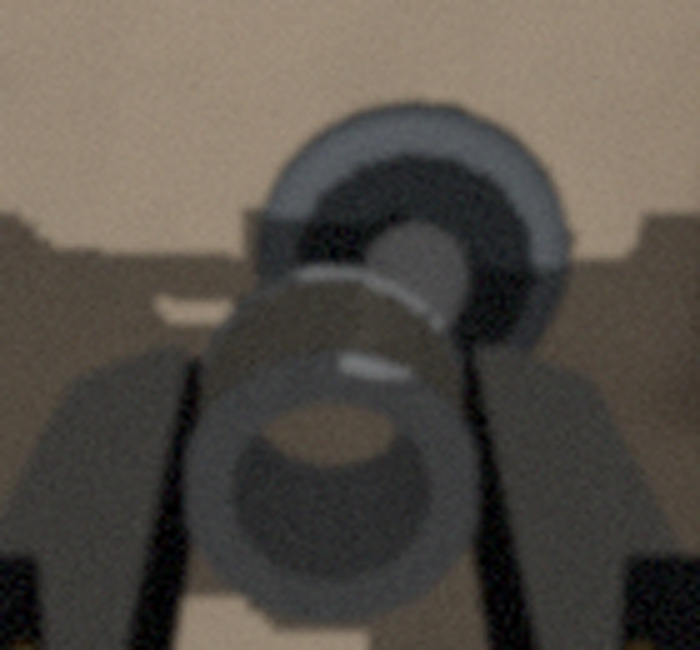

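To row units: 0.012 m is 0.24, 0.0118 m is 0.236.

Request:
{"name": "run_rows", "arguments": {"offsets": [0.028,-0.01,0.236,0,0,0.028,0,0,0.2,0,0.028,0,0,0.24,0,0.028,0,0,0.2,0,0.028,0,0,0.08,0,0.028,0,0,0,0,0.028,0,0,0,0]}}

```text
t: 5.45
tool_pos: [0.4594, -0.3262, 0.0358]
orientation: [-3.141, 0.0, 0.001]
force: [0.6, -0.7, 0.7]
opening: 0.0307
gripper_force: 10.0
```

To row units: 0.002 m is 0.04, 0.001 m is 0.02.

Request:
{"name": "run_rows", "arguments": {"offsets": [0.028,0,0,0.04,0,0.028,0,0,0.04,0,0.028,0,0,0.02,0,0.028,0,0,0,0,0.028,0,0,0,0]}}

```text
t: 5.95
tool_pos: [0.4596, -0.3265, 0.0316]
orientation: [3.141, -0.0, 0.001]
force: [-1.8, 1.7, 5.2]
opening: 0.0308
gripper_force: 10.0
```

To row units: -0.045 m is -0.9, -0.04 m is -0.8.

Request:
{"name": "run_rows", "arguments": {"offsets": [0.036,0,0,0,0,0.045,0,0,0,0,0.06,0,0,0,0,0.06,0,0,0,0,0.06,0,0,-0.4,0,0.06,0,0,-0.8,0,0.06,0,0,-0.9,0,0.06,0,0,-0.9,0,0.07,0,0,-0.9,0,0.07,0,0,0,0,0.07,0,0,0,0]}}

```text
t: 7.05
tool_pos: [0.4602, -0.327, 0.2277]
orientation: [3.139, -0.0, 0.004]
force: [-0.9, 0.5, -0.7]
opening: 0.0699
gripper_force: 0.0
```

```bash
python3 - <<'E'
from plant import sensors, read_camera
import cv2, numpy as np
s=sensors.read_state(); print(s['tool_pos'],s['orientation'],s['force'])
from h import *
c=read_camera('wrist'); np.savez('pics/w4.npz',**c)
P=cloud(c); p=P[(np.hypot(P[:,:,0]-.461,P[:,:,1]+.326)<.03)&(P[:,:,2]<.08)]
h=p[p[:,2]>.03]; print(np.percentile(h[:,2],[50,90,98]),h.min(0),h.max(0))
cv2.imwrite('pics/v4.png',c['image'][:,:,::-1])
E
```

```text
[ 0.46015303 -0.3269682   0.22765843] [ 3.13933701e+00 -3.57888193e-04  4.13360831e-03] [-0.9362223   0.53380158 -0.67588244]
[0.03913517 0.04018788 0.04086971] [ 0.44445885 -0.3405983   0.03000276] [ 0.47619142 -0.30982483  0.04138757]
```

View pics/v4.png

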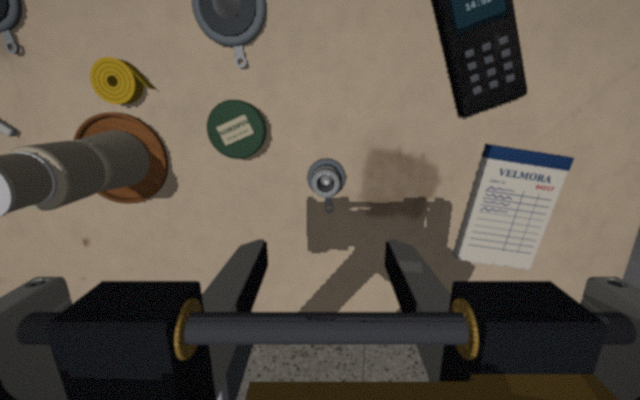

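The bobbin is down on its stand at (325,178): its top measures 39 mm, fully seated. Next the reel.

To row units: -0.0408 m is -0.816, 0.0047 m is 0.094.

Request:
{"name": "run_rows", "arguments": {"offsets": [0.08,0.094,-0.816,0,0,0.08,0.094,-0.816,0,0,0.08,0.094,-0.816,0,0,0.08,0.094,-0.816,0,0,0.08,0.094,-0.816,0,0,0.08,0.094,-0.816,0,0,0.08,0,0,0,0,0.08,0,0,0,0,0.08,0,0,0,0]}}

```text
t: 8.0
tool_pos: [0.487, -0.0822, 0.2247]
orientation: [-3.142, 0.001, 0.003]
force: [0.6, -0.2, 0.6]
opening: 0.0805
gripper_force: 0.0
```

```bash
python3 - <<'E'
from plant import sensors, read_camera
import cv2, numpy as np
from h import *
c=read_camera('wrist'); np.savez('pics/w5.npz',**c)
P=cloud(c); p=P[(np.hypot(P[:,:,0]-.4885,P[:,:,1]+.082)<.035)]
for a,b in [(.163,.178),(.125,.135)]:
    h=p[(p[:,2]>a)&(p[:,2]<b)]; print(len(h),np.median(h,0),(np.percentile(h,1,0)+np.percentile(h,99,0))/2,np.ptp(h,0))
E
```

```text
1960 [ 0.48762908 -0.08165143  0.17017562] [ 0.4876768  -0.08159563  0.16773638] [0.04370527 0.04351834 0.00952962]
830 [ 0.50156152 -0.08249683  0.1283771 ] [ 0.49348476 -0.08162969  0.12995659] [0.03902826 0.05528924 0.00995927]
```

To row units: 0.03 m is 0.6, 0.0175 m is 0.35.

Request:
{"name": "run_rows", "arguments": {"offsets": [0.075,0,0,0.6,0,0.07,0,0,0.6,0,0.065,0,0,0.35,0,0.06,0,0,0,0,0.055,0,0,0,0,0.05,0,0,0,0,0.04,0,0,0,0,0.04,0,0,0,0,0.04,0,0,0,0,0.04,0,0,0,0], "grip_n": 12}}

```text
t: 9.05
tool_pos: [0.4886, -0.0819, 0.1499]
orientation: [3.141, -0.0, 0.004]
force: [-1.0, -1.7, 7.8]
opening: 0.0433
gripper_force: 12.0
```

Request:
{"name": "run_rows", "arguments": {"offsets": [0.04,0,0,-0.2,0,0.04,0,0,-0.4,0,0.04,0,0,-0.6,0,0.04,0,0,0,0,0.04,0,0,0,0]}}

```text
t: 9.55
tool_pos: [0.4881, -0.0815, 0.2094]
orientation: [3.141, -0.0, 0.003]
force: [-0.4, -0.3, -0.9]
opening: 0.0433
gripper_force: 12.0
```

```bash
python3 - <<'E'
from plant import sensors, read_camera
import cv2, numpy as np
c=read_camera('wrist'); np.savez('pics/w6.npz',**c); d=read_camera('scene')
cv2.imwrite('pics/v6.png',np.hstack([c['image'][60:360,140:520,::-1],d['image'][60:360,200:500,::-1]]))
E
```

```text
(no output)
```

View pics/v6.png

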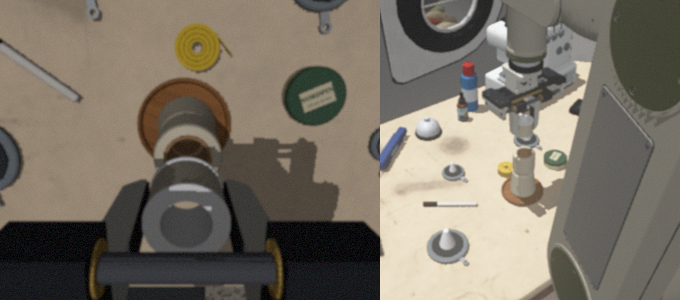

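The reel is held upright (wrist crop 187,220), and tube and cone still stand. Next, the reel stand.

To row units: 0.035 m is 0.7, -0.0218 m is -0.436.

Request:
{"name": "run_rows", "arguments": {"offsets": [0.04,0.658,-0.436,0,0,0.04,0.658,-0.436,0,0,0.04,0.658,-0.436,0,0,0.04,0.658,-0.436,0,0,0.04,0.658,-0.436,0,0,0.04,0,0,0.6,0,0.04,0,0,0.7,0,0.04,0,0,0.7,0,0.04,0,0,0.5,0,0.04,0,0,0,0,0.04,0,0,0,0,0.04,0,0,0,0]}}

```text
t: 10.85
tool_pos: [0.6533, 0.0274, 0.0854]
orientation: [3.142, -0.0, 0.004]
force: [0.4, -0.3, -0.9]
opening: 0.0432
gripper_force: 12.0
```

```bash
python3 - <<'E'
from plant import sensors, read_camera
import cv2, numpy as np
from h import *
c=read_camera('wrist'); np.savez('pics/w7.npz',**c); P=cloud(c)
b=P[(np.hypot(P[:,:,0]-.6525,P[:,:,1]-.028)<.05)&(P[:,:,2]>.008)&(P[:,:,2]<.016)]
print(len(b),np.percentile(b,1,0),np.percentile(b,99,0))
h=P[(np.hypot(P[:,:,0]-.6525,P[:,:,1]-.028)<.023)&(P[:,:,2]>.09)&(P[:,:,2]<.115)]
print(len(h),(np.percentile(h,1,0)+np.percentile(h,99,0))/2,np.ptp(h,0),np.median(h[:,2]))
cv2.imwrite('pics/v7.png',cv2.resize(c['image'][120:320,220:440,::-1],(660,600)))
E
```

```text
2587 [ 6.40504799e-01 -3.27041854e-04  8.16050893e-03] [0.68219231 0.05776419 0.01471661]
5069 [0.6552387  0.02823255 0.10154493] [0.03848892 0.04385081 0.02498314] 0.10527088966830964
```

View pics/v7.png

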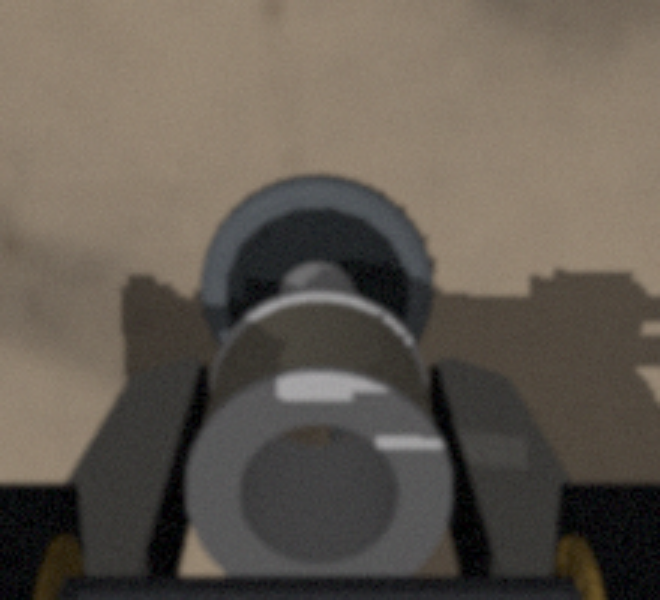

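The reel sits nearly over the plug (both at about column 318 in the crop). The correction is about 1 mm in -x.

To row units: 0.012 m is 0.24, -0.001 m is -0.02.

Request:
{"name": "run_rows", "arguments": {"offsets": [0.04,-0.02,-0.01,0.2,0,0.04,0,0,0.24,0,0.04,0,0,0.24,0,0.04,0,0,0.2,0,0.04,0,0,0.08,0,0.04,0,0,0,0,0.04,0,0,0,0]}}

```text
t: 11.6
tool_pos: [0.6511, 0.028, 0.0355]
orientation: [-3.142, 0.0, 0.001]
force: [0.3, -0.2, -0.2]
opening: 0.0435
gripper_force: 12.0
```

Request:
{"name": "run_rows", "arguments": {"offsets": [0.04,0,0,0.04,0,0.04,0,0,0.03,0,0.04,0,0,0,0,0.04,0,0,0,0]}}

```text
t: 12.0
tool_pos: [0.6516, 0.028, 0.0329]
orientation: [3.142, -0.0, 0.001]
force: [-2.3, -0.1, 6.2]
opening: 0.0433
gripper_force: 12.0
```

To row units: -0.045 m is -0.9, -0.04 m is -0.8.

Request:
{"name": "run_rows", "arguments": {"offsets": [0.05,0,0,0,0,0.06,0,0,0,0,0.07,0,0,0,0,0.07,0,0,0,0,0.07,0,0,-0.4,0,0.07,0,0,-0.8,0,0.07,0,0,-0.9,0,0.08,0,0,-0.9,0,0.09,-0.66,0.44,0,0,0.09,-0.66,0.44,0,0,0.09,-0.66,0.44,0,0,0.09,-0.66,0.44,0,0,0.09,-0.66,0.44,0,0,0.09,0,0,0,0,0.09,0,0,0,0,0.09,0,0,0,0]}}

```text
t: 13.6
tool_pos: [0.487, -0.0818, 0.1824]
orientation: [-3.142, 0.0, -0.002]
force: [0.4, 0.2, -0.1]
opening: 0.09
gripper_force: 0.0
```

```bash
python3 - <<'E'
from plant import sensors, read_camera
import cv2, numpy as np
from h import *
c=read_camera('wrist'); np.savez('pics/w8.npz',**c); P=cloud(c)
def rep(x,y,r,a,b):
    h=P[(np.hypot(P[:,:,0]-x,P[:,:,1]-y)<r)&(P[:,:,2]>a)&(P[:,:,2]<b)]
    print(len(h),(np.percentile(h,1,0)+np.percentile(h,99,0))/2,np.ptp(h,0),np.median(h[:,2]))
rep(.6525,.028,.03,.04,.07); rep(.488,-.082,.045,.122,.138)
cv2.imwrite('pics/v8.png',c['image'][:,:,::-1])
E
```

```text
1256 [0.64125533 0.02838418 0.04766198] [0.02674464 0.04397565 0.01563047] 0.052952308300807244
2978 [ 0.48620671 -0.08163697  0.12694427] [0.05460611 0.05555999 0.01002534] 0.12846643071619668
```

View pics/v8.png

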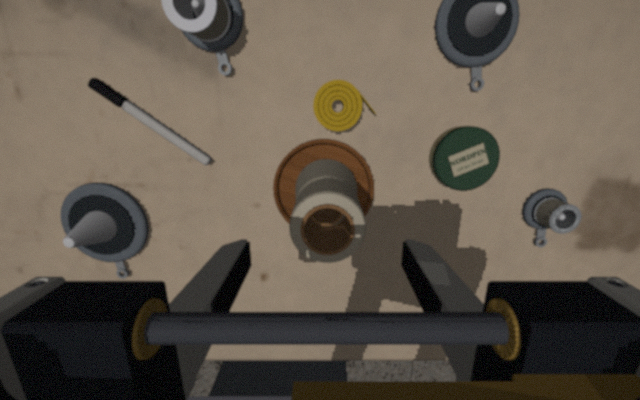

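The reel is seated (top at 53 mm) and the bobbin is still fine. The tube's bore is at (328,230), under the gripper.

To row units: 0.03 m is 0.6, 0.0155 m is 0.31.

Request:
{"name": "run_rows", "arguments": {"offsets": [0.09,0,0,0.6,0,0.085,0,0,0.6,0,0.08,0,0,0.31,0,0.075,0,0,0,0,0.07,0,0,0,0,0.065,0,0,0,0,0.06,0,0,0,0,0.052,0,0,0,0,0.052,0,0,0,0,0.052,0,0,0,0,0.052,0,0,0,0], "grip_n": 15}}

```text
t: 14.75
tool_pos: [0.487, -0.0823, 0.1075]
orientation: [3.141, -0.0, 0.003]
force: [0.2, -0.7, 6.6]
opening: 0.0561
gripper_force: 15.0
```

Request:
{"name": "run_rows", "arguments": {"offsets": [0.052,0,0,-0.2,0,0.052,0,0,-0.4,0,0.052,0,0,-0.6,0,0.052,0,0,0,0,0.052,0,0,0,0]}}

```text
t: 15.25
tool_pos: [0.4865, -0.0821, 0.1671]
orientation: [3.141, -0.0, 0.002]
force: [-0.2, 0.7, -0.9]
opening: 0.0554
gripper_force: 15.0
```

To row units: 0.032 m is 0.64, 0.0282 m is 0.564.

Request:
{"name": "run_rows", "arguments": {"offsets": [0.052,0.64,0.564,0,0,0.052,0.64,0.564,0,0,0.052,0.64,0.564,0,0,0.052,0.64,0.564,0,0,0.052,0.64,0.564,0,0,0.052,0,0,0.5,0,0.052,0,0,0.6,0,0.052,0,0,0.3,0,0.052,0,0,0,0,0.052,0,0,0,0,0.052,0,0,0,0]}}

```text
t: 16.35
tool_pos: [0.6471, -0.2233, 0.0986]
orientation: [3.14, 0.0, 0.004]
force: [0.1, -0.1, -0.4]
opening: 0.056
gripper_force: 15.0
```

```bash
python3 - <<'E'
from plant import sensors, read_camera
import cv2, numpy as np
from h import *
c=read_camera('wrist'); np.savez('pics/w9.npz',**c); P=cloud(c)
b=P[(np.hypot(P[:,:,0]-.6465,P[:,:,1]+.223)<.055)&(P[:,:,2]>.008)&(P[:,:,2]<.016)]
print(len(b),np.percentile(b,1,0),np.percentile(b,99,0))
h=P[(np.hypot(P[:,:,0]-.6465,P[:,:,1]+.223)<.03)&(P[:,:,2]>.10)&(P[:,:,2]<.125)]
print(len(h),(np.percentile(h,1,0)+np.percentile(h,99,0))/2,np.ptp(h,0),np.median(h[:,2]))
cv2.imwrite('pics/v9.png',cv2.resize(c['image'][120:320,220:440,::-1],(660,600)))
E
```

```text
3337 [ 0.63489773 -0.25990459  0.00822965] [ 0.68371396 -0.18648742  0.01484819]
7443 [ 0.65068214 -0.22255441  0.11150486] [0.04646936 0.05813588 0.02498337] 0.118857163108583
```

View pics/v9.png

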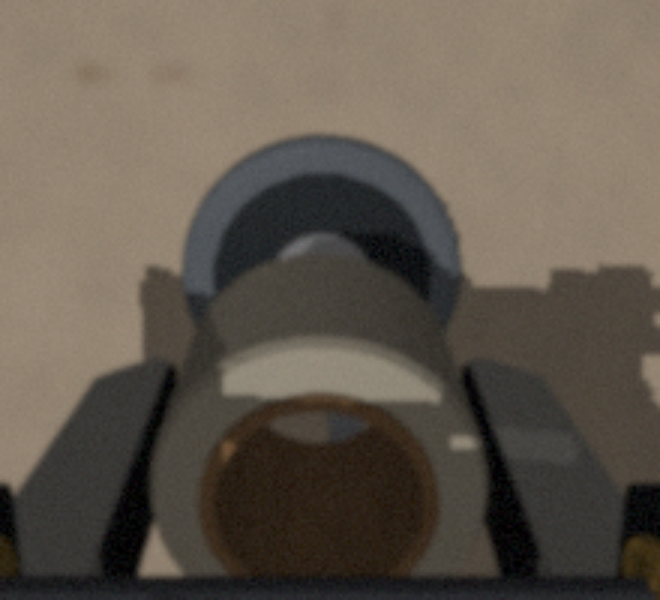

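The tube is centred over the stand (both at about column 322 in the crop). Lowering it now.

To row units: 0.012 m is 0.24, -0.001 m is -0.02.

Request:
{"name": "run_rows", "arguments": {"offsets": [0.052,-0.02,0,0.24,0,0.052,0,0,0.24,0,0.052,0,0,0.24,0,0.052,0,0,0.24,0,0.052,0,0,0.06,0,0.052,0,0,0,0,0.052,0,0,0,0]}}

```text
t: 17.1
tool_pos: [0.645, -0.223, 0.0455]
orientation: [-3.141, 0.0, 0.001]
force: [-0.4, -0.4, -1.5]
opening: 0.0557
gripper_force: 15.0
```

Request:
{"name": "run_rows", "arguments": {"offsets": [0.052,0,0,0.04,0,0.052,0,0,0.05,0,0.052,0,0,0,0,0.052,0,0,0,0]}}

```text
t: 17.5
tool_pos: [0.6458, -0.2233, 0.0424]
orientation: [3.141, -0.0, 0.002]
force: [-1.5, 0.4, 5.4]
opening: 0.0557
gripper_force: 15.0
```

To row units: -0.045 m is -0.9, -0.04 m is -0.8.

Request:
{"name": "run_rows", "arguments": {"offsets": [0.062,0,0,0,0,0.07,0,0,0,0,0.08,0,0,0,0,0.08,0,0,0,0,0.08,0,0,-0.4,0,0.085,0,0,-0.8,0,0.09,0,0,-0.9,0,0.093,-0.636,-0.564,0,0,0.093,-0.636,-0.564,0,0,0.093,-0.636,-0.564,0,0,0.093,-0.636,-0.564,0,0,0.093,-0.636,-0.564,0,0,0.093,0,0,0,0,0.093,0,0,0,0,0.093,0,0,0,0]}}

```text
t: 19.0
tool_pos: [0.4873, -0.0826, 0.1468]
orientation: [3.141, -0.001, 0.003]
force: [0.1, -0.5, 1.5]
opening: 0.093
gripper_force: 0.0
```

```bash
python3 - <<'E'
from plant import sensors, read_camera
import cv2, numpy as np
from h import *
c=read_camera('wrist'); P=cloud(c)
def rep(x,y,r,a,b):
    h=P[(np.hypot(P[:,:,0]-x,P[:,:,1]-y)<r)&(P[:,:,2]>a)&(P[:,:,2]<b)]
    print(len(h),(np.percentile(h,1,0)+np.percentile(h,99,0))/2,np.ptp(h,0),np.median(h[:,2]))
rep(.6465,-.223,.04,.055,.075); rep(.488,-.082,.045,.07,.084)
d=read_camera('top')
cv2.imwrite('pics/v10.png',np.vstack([c['image'][0:300,:,::-1],d['image'][120:280,:,::-1]]))
E
```

```text
2032 [ 0.62760081 -0.22090667  0.06094364] [0.0245222  0.05473191 0.01299091] 0.06332725637731322
2014 [ 0.48558235 -0.08060818  0.07476099] [0.05320905 0.05375644 0.01010014] 0.07392286425204239
```

View pics/v10.png

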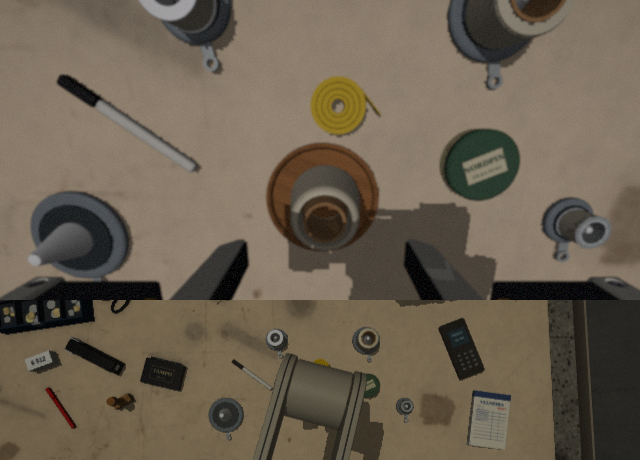

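The tube, reel and bobbin are all seated. The cone (326,222) is under the gripper.

To row units: 0.04 m is 0.8, 0.035 m is 0.7.

Request:
{"name": "run_rows", "arguments": {"offsets": [0.093,0,-0.016,0.7,0,0.093,0,0,0.8,0,0.093,0,0,0.5,0,0.093,0,0,0.176,0,0.085,0,0,0,0,0.08,0,0,0,0,0.075,0,0,0,0,0.07,0,0,0,0,0.06,0,0,0,0,0.055,0,0,0,0,0.055,0,0,0,0,0.055,0,0,0,0], "grip_n": 25}}

```text
t: 20.3
tool_pos: [0.4869, -0.0815, 0.0381]
orientation: [3.141, -0.0, 0.003]
force: [-0.2, -0.2, 5.9]
opening: 0.063
gripper_force: 25.2
```

Request:
{"name": "run_rows", "arguments": {"offsets": [0.055,0,0,-0.1,0,0.055,0,0,-0.3,0,0.055,0,0,-0.6,0,0.055,0,0,-0.8,0,0.055,0,0,0,0,0.055,0,0,0,0]}}

```text
t: 20.9
tool_pos: [0.4867, -0.0813, 0.1281]
orientation: [3.141, -0.0, 0.003]
force: [0.1, -0.7, -2.7]
opening: 0.0628
gripper_force: 24.8
```

```bash
python3 - <<'E'
from plant import sensors, read_camera
import cv2, numpy as np
from h import *
c=read_camera('wrist'); P=cloud(c); d=read_camera('scene')
h=P[(np.hypot(P[:,:,0]-.486,P[:,:,1]+.082)<.04)&(P[:,:,2]>.145)&(P[:,:,2]<.175)]
print(len(h),(np.percentile(h,1,0)+np.percentile(h,99,0))/2,np.ptp(h,0),np.percentile(h[:,2],[50,90,98]))
cv2.imwrite('pics/v11.png',np.hstack([c['image'][60:360,140:520,::-1],d['image'][60:360,200:500,::-1]]))
E
```

```text
9562 [ 0.48777028 -0.08198683  0.15978376] [0.05404473 0.07813125 0.02996501] [0.1615246  0.16802188 0.17319148]
```

View pics/v11.png

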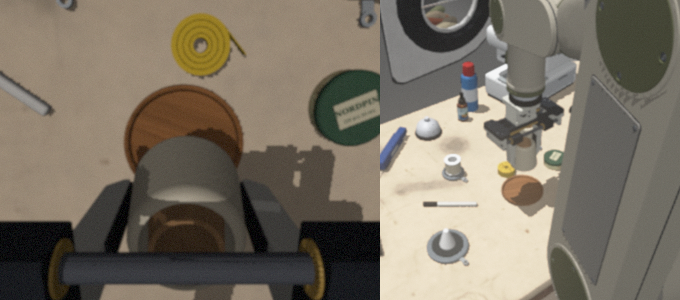

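The cone is held and hanging upright, clear of the dish. Next, the cone stand.

To row units: -0.0418 m is -0.836, -0.007 m is -0.14.

Request:
{"name": "run_rows", "arguments": {"offsets": [0.055,-0.14,-0.836,0,0,0.055,-0.14,-0.836,0,0,0.055,-0.14,-0.836,0,0,0.055,-0.14,-0.836,0,0,0.055,-0.14,-0.836,0,0,0.055,-0.14,-0.836,0,0,0.055,0,0,0.4,0,0.055,0,0,0,0,0.055,0,0,0,0,0.055,0,0,0,0]}}

```text
t: 22.0
tool_pos: [0.4442, 0.1688, 0.1071]
orientation: [3.141, -0.002, -0.001]
force: [-0.9, -0.3, -0.9]
opening: 0.0633
gripper_force: 24.8
```

```bash
python3 - <<'E'
from plant import sensors, read_camera
import cv2, numpy as np
from h import *
c=read_camera('wrist'); P=cloud(c)
b=P[(np.hypot(P[:,:,0]-.4445,P[:,:,1]-.17)<.065)&(P[:,:,2]>.008)&(P[:,:,2]<.016)]
print(len(b),np.percentile(b,1,0),np.percentile(b,99,0))
cv2.imwrite('pics/v12.png',cv2.resize(c['image'][120:320,220:440,::-1],(660,600)))
E
```

```text
4479 [0.43127271 0.12652205 0.00829193] [0.48890971 0.21740497 0.01470063]
```

View pics/v12.png

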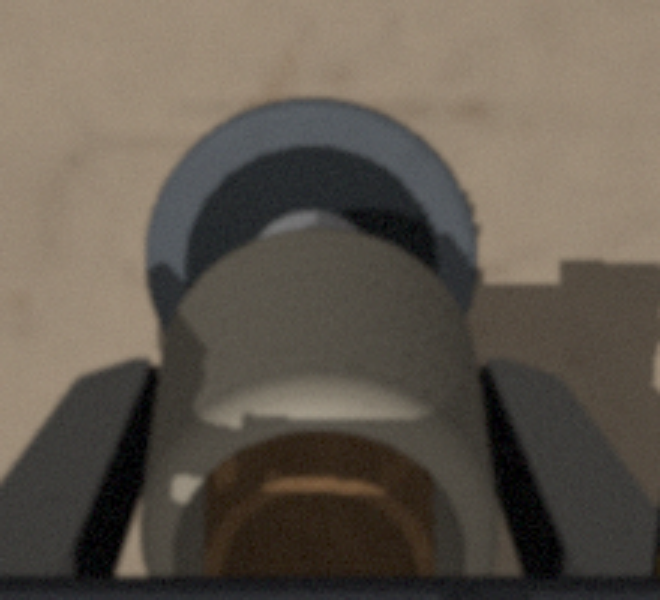

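The stand is centred at about column 312 against the cone's 320, so I'll shift 2 mm to +y and lower.

To row units: 0.013 m is 0.26, -0.002 m is -0.04.

Request:
{"name": "run_rows", "arguments": {"offsets": [0.055,-0.02,-0.04,0.24,0,0.055,0,0,0.26,0,0.055,0,0,0.26,0,0.055,0,0,0.26,0,0.055,0,0,0.12,0,0.055,0,0,0,0,0.055,0,0,0,0]}}

```text
t: 22.75
tool_pos: [0.4433, 0.1716, 0.0502]
orientation: [3.142, -0.0, -0.0]
force: [-0.2, 0.2, -1.6]
opening: 0.063
gripper_force: 24.8
```

Request:
{"name": "run_rows", "arguments": {"offsets": [0.055,0,0,0.04,0,0.055,0,0,0.05,0,0.055,0,0,0,0,0.055,0,0,0,0]}}

```text
t: 23.15
tool_pos: [0.4433, 0.1716, 0.0458]
orientation: [-3.142, 0.0, -0.0]
force: [-0.4, 0.4, -1.8]
opening: 0.0631
gripper_force: 24.8
```

To row units: 0.001 m is 0.02, 0.0005 m is 0.01.

Request:
{"name": "run_rows", "arguments": {"offsets": [0.055,0,0,0.02,0,0.055,0,0,0.01,0,0.055,0,0,0,0,0.055,0,0,0,0]}}

```text
t: 23.55
tool_pos: [0.4435, 0.1717, 0.0451]
orientation: [-3.142, 0.0, -0.001]
force: [-4.6, -0.1, 7.0]
opening: 0.063
gripper_force: 25.2
```

Contact with the felt, as expected. Releasing, rising and backing off.

The manual's scale: shifts go in shares of 50 mm and turns go in shares of pi rad. Converting my numbers, -0.045 m is -0.9, -0.04 m is -0.8.

Request:
{"name": "run_rows", "arguments": {"offsets": [0.068,0,0,0,0,0.075,0,0,0,0,0.085,0,0,0,0,0.093,0,0,0,0,0.093,0,0,0,0,0.093,0,0,-0.4,0,0.093,0,0,-0.8,0,0.093,0,0,-0.9,0,0.093,0,0,-0.9,0,0.093,0,0.8,0,0,0.093,0,0.8,0,0,0.093,0,0.8,0,0,0.093,0,0.8,0,0,0.093,0,0,0,0,0.093,0,0,0,0,0.093,0,0,0,0]}}

```text
t: 25.15
tool_pos: [0.4432, 0.0124, 0.1941]
orientation: [-3.141, -0.0, 0.0]
force: [0.3, -0.5, 0.4]
opening: 0.0928
gripper_force: 0.0
```

```bash
python3 - <<'E'
from plant import sensors, read_camera
import cv2, numpy as np
from h import *
a=read_camera('wrist'); d=read_camera('top'); b=read_camera('scene')
for c in (a,d,b):
  P=cloud(c)
  for n,x,y,r,z in [('cone',.4435,.171,.036,.085),('tube',.646,-.223,.03,.065),('reel',.652,.028,.024,.053),('bob',.4603,-.326,.018,.039)]:
    h=P[(np.hypot(P[:,:,0]-x,P[:,:,1]-y)<r)&(abs(P[:,:,2]-z)<.008)]
    if len(h)>5: print(n,len(h),(np.percentile(h,1,0)+np.percentile(h,99,0))/2,np.percentile(h[:,2],[50,90]),z)
cv2.imwrite('pics/v13.png',np.hstack([np.vstack([a['image'][0:280,0:400,::-1],cv2.resize(d['image'][120:270,200:425,::-1],(400,267))]),cv2.resize(b['image'][100:360,190:420,::-1],(400,547))]))
E
```

```text
cone 1774 [0.44212998 0.17149302 0.08170246] [0.08086917 0.08510683] 0.085
bob 46 [ 0.45682815 -0.31283939  0.03297146] [0.03300131 0.03436348] 0.039
tube 222 [ 0.64375285 -0.22250251  0.06317758] [0.06362504 0.06629184] 0.065
reel 142 [0.65007407 0.02903913 0.05239621] [0.05297858 0.05566166] 0.053
bob 73 [ 0.46051838 -0.32560954  0.03721919] [0.03836661 0.04136961] 0.039
cone 213 [0.44062467 0.1700478  0.08110859] [0.08010248 0.08356196] 0.085
tube 19 [ 0.63858397 -0.22422517  0.06070564] [0.06090972 0.06312652] 0.065
reel 123 [0.65056824 0.02541173 0.05046014] [0.05046298 0.05295523] 0.053
bob 69 [ 0.458663   -0.32691562  0.03570654] [0.03658118 0.03924059] 0.039
```

View pics/v13.png

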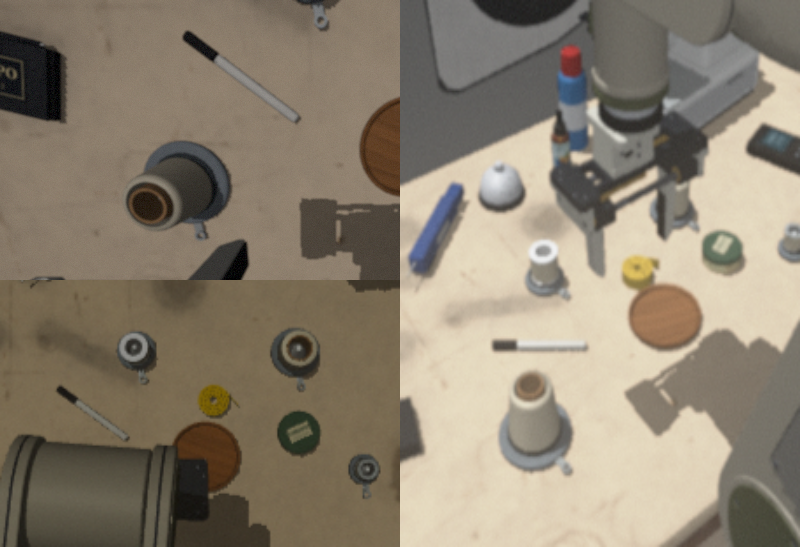

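All four spools stand upright and fully down on their stands, with tops at about 85, 65, 53 and 39 mm. The dish is empty and the gripper is clear.

```bash
python3 -c "
from plant import robot
print(robot.close_job())"
```

```text
the job is handed in; nothing more can be done
None
```

All four spools are upright and fully down on their own stands, moved in order from the top of the stack, and the job was handed in at about 25 s; the hand-in call did not report a verdict.

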